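# Back the soldering carousel off by one notch

## Robot

A 6-joint arm with a two-finger parallel gripper is mounted at the origin on the work surface. World frame = base frame: x ahead of the robot, y to its left, z up, the work surface at z = 0. Lengths are in mm, angles in rad, forces in N, time in s.
With the tool pointing down it reaches from about 275 to 1000 mm from the base axis. Payload 8.4 kg.
Tool frame: the origin (TCP) lies midway between the tips of the shut fingers; the grasp point (between the pads) lies 19 mm behind it; z points along the fingers, y is the line along which they close (so a half turn about z gives the same grasp; the last joint's range is limited). The gripper opens to 85 mm and grips with 20 to 120 N. Pads are 22 mm wide; open, the fingers measure 114 mm over their backs; the gripper's body (76 mm by 85 mm) begins 54 mm behind the grasp point. The pads swing forward as they close: fully open they stand 13 mm farther back than shut.
Start: joints at [-1.293, 0.353, 1.633, -0, 1.155, -0.002], TCP at [172.601, -600.697, 231.281] pointing down, gripper open.
Joint ranges: [-2.63, 2.63], [-0.92, 2.1], [0.06, 2.66], [-1.3, 4.44], [0, 2.69], [-3.02, 3.02]. Speed limits (rad/s): [2.22, 2.22, 2.79, 3.14, 3.14, 3.14].

## Interface

Orientations are given as [roll, pitch, yaw] about the fixed x, y, z axes, in that order (R = Rz(yaw) Ry(pitch) Rx(roll)).
In Python, from rig import r, imaging gives the robot as it stands. The module is installed in compiled form; this text tells all that it offers.
- The arm moves only by the tool arm_command, never from a script. Its argument "deltas" is a list of rows, each an object of numbers: "hand": the finger opening in mm, from 0 to 85.4; "tx", "ty", "tz": the shift along the tool's x, y, z in mm; "wx", "wy", "wz": the turn, a rotation vector about the tool's x, y, z in rad. A call has 1 to 8 rows; each row shifts and turns the commanded pose from where the row before left it, along the tool's axes as they then stand; what a row does not reach is not made up. A row lasts 1/8 s, in which the tool goes at most 62.5 mm and 10.7 degrees, less where a joint would pass 70% of its speed; a pose out of reach is approached as far as the arm can. A call with a gripper value outside its range is refused whole. The fingers move at their own pace and stop on an object; "squeeze" is the grip in N (left out, the last holds). Time passes only in rows, so rows that do not move let the fingers close. It gives the time, the measured TCP pose, the force, the opening and the grip force at its end, in the units of the state.
- r.sense(): the state, without advancing time (a new reading comes with each control period).
- imaging.grab_frame(name): name is "scene" or "top" or "wrist"; returns a dict with "image" (420x560x3 uint8, red, green, blue), "mtx" (3x3 intrinsics, pixels), "world_to_cam" (4x4, takes a point from world to camera coordinates). Camera axes: x right, y up, looking along -z (the intrinsics and any distortion apply to the point x, -y, -z); pixel columns grow to the right and rows downward; lengths in mm; the calibration is good to about 2 mm. A picture is of the moment at which its call begins. There is no depth.
- r.sign_off(): hands the job in; it is judged then, once.
The state is a dict: "clock": time; "qpos": joint angles; "qvel": joint speeds; "joint_efforts": joint torques, N m; "eef_pos": TCP position; "tcp_rot": TCP orientation; "contact_force": force on the tool from outside, world axes, zero at the start; "wrist_torque": the same for the moment, N m; "opening": opening from 0.0 (shut) to 1.0 (fully open); "grasp_force": force on a finger pad.
Only numpy, scipy, OpenCV 4.12 (cv2) and the standard library are available. Lean on these libraries where they do the work, as an engineer would, in place of code of your own. Each camera call takes 0.05 s, during which the arm holds its last target. There are 200 camera calls.

## Task

The soldering carousel has been turned one notch too far. With a fingertip, push the pawl's thumb lever over so that the pawl lifts out of the ratchet wheel and stays up, push the wheel backward (clockwise seen from above) by one notch by one of its posts, then tip the lever back so that the pawl drops fully into that notch. Only push: pick nothing up, do not force the wheel past the lowered pawl, and leave the other things on the bench where they are.

Things in the scene. Friction and masses are not known exactly. Their poses are not given: they have to be found in the camera images.
- carousel: soldering carousel, fixed: round grey base 208 mm across; on it a 196 mm ratchet wheel turns about a vertical axis: black deck 38 mm above the bench, hub 32 mm wide to 58 mm, 4 equal posts, 12 bare metal saw teeth 8 mm tall, 72 to 96 mm from the axis. A 26 x 18 mm bracket, 64 mm tall, holds the pawl's pin between arm and thumb lever. Origin: wheel axis at bench height; z up; pawl on its +y side
- wheel (a joint): turn of the ratchet wheel, rad, grows anticlockwise seen from above (forward); 0 = a tooth's upright wall bears on the lowered pawl, which bars all clockwise (backward) turning; it starts with a little play, 0.03 to 0.12. One notch = 0.524 rad; in the next notch back the pawl goes fully down with the wheel between about -0.52 and -0.34. Stiff: about 2 N at a post, stays where left
- pawl (a joint): swing of the pawl about its level pin, rad: 0 = nose fully down in a notch, 1.45 = thrown right over, nose up; the pin passes through the carousel-frame point (68, 80, 52) mm along its y. It carries its weight past the middle at about 0.8: beyond that it falls over and stays open by itself, short of that it drops back by its own weight (under 1 N at the knob)
- thumb_knob (a point): centre of the black 20 mm ball at the end of the pawl's thumb lever (a bar 10 mm x 8 mm, ball centre 62 mm from the pin, on the outer side, 55 mm further in carousel +y than the pawl's arm, with nothing else near but the pin). With the pawl down it stands 107 mm above the bench and 29 mm to the carousel's -x side of the pin; pushed towards carousel +x it swings over and the nose lifts; fully over it lies 51 mm to the +x side of the pin, 88 mm above the bench
- pawl_nose (a point): middle of the lower edge of the pawl's nose (14 mm wide, 6 mm thick), at the free end of its steel arm; down it is at carousel (0, 80, 40) mm
- post_a (a point): top of the round steel part of a work post on the wheel: 12 mm across, from the deck (38 mm) up to this point at 78 mm, with a brass clip above it to 93 mm; 52 mm from the wheel's axis, the four posts 90 degrees apart
- post_b (a point): top of the round steel part of a work post on the wheel: 12 mm across, from the deck (38 mm) up to this point at 78 mm, with a brass clip above it to 93 mm; 52 mm from the wheel's axis, the four posts 90 degrees apart
- post_c (a point): top of the round steel part of a work post on the wheel: 12 mm across, from the deck (38 mm) up to this point at 78 mm, with a brass clip above it to 93 mm; 52 mm from the wheel's axis, the four posts 90 degrees apart
- post_d (a point): top of the round steel part of a work post on the wheel: 12 mm across, from the deck (38 mm) up to this point at 78 mm, with a brass clip above it to 93 mm; 52 mm from the wheel's axis, the four posts 90 degrees apart
- reel: empty orange plastic reel, 62 mm across, 34 mm tall, standing on the bench beside the carousel; origin at the centre of its underside; to be left alone
- screwdriver: screwdriver, 150 mm long, lying on the bench beyond the carousel; origin at the centre of its underside; to be left alone
- tip_cleaner: round steel tin with brass top, 54 mm across, 34 mm tall, on the bench near the pawl; origin at the centre of its underside; to be left alone
- cutters: side cutters with red grips, about 130 mm long, lying on the bench, right side; origin at the centre of its underside; to be left alone
- tape_roll: black roll, 68 mm across, 22 mm tall, on the bench, right side; origin at the centre of its underside; to be left alone
- flux_jar: small amber jar with black cap, 44 mm across, 48 mm tall, on the bench, left side; origin at the centre of its underside; to be left alone
- magnifier: helping-hands stand with two clips on a bar and a round magnifier, 180 mm tall, 205 mm wide, on the bench, left side; origin at the centre of its underside; to be left alone

How it is judged (in metres and radians):
On the way, in this order (a step that is already met when the one before it is completed fails the run):
1. the pawl is thrown over and up, with the wheel still in its first notch (value of joint pawl above 1.2 rad and value of joint wheel above -0.1 rad), for 0.2 s.
2. the wheel has been pushed backward by one notch (value of joint wheel between -0.56 and -0.26 rad), for 0.2 s.
At the end, for the whole second after the job is handed in: the pawl is fully down (joint below 0.05 rad) in the next notch back (wheel joint between -0.56 and -0.26 rad), both at rest, and no other thing has moved 20 mm (all of step 2 and value of joint pawl below 0.05 rad and velocity of joint pawl between -0.05 and 0.05 rad/s and velocity of joint wheel between -0.05 and 0.05 rad/s and distance of each of reel, screwdriver, tip_cleaner, cutters, tape_roll, flux_jar, magnifier from where it was at the start of the episode below 0.02 m); the robot touches nothing.
It fails at once if the wheel is forced backward past the lowered pawl (value of joint pawl below 0.05 rad and value of joint wheel between -0.2 and -0.1 rad).
It fails at once if another thing on the bench is pushed away, lifted or carried (20 mm or more) (distance of any of reel, screwdriver, tip_cleaner, cutters, tape_roll, flux_jar, magnifier from where it was at the start of the episode above 0.02 m).
It also fails if it takes over 58 s, if anything falls off the work surface, if the arm or the gripper's body presses on something with over 40 N, if the wrist force passes 120 N, or if a joint passes its speed limit or range.

## Working session

There is one attempt and no reset: what is moved stays moved. The work goes in short steps, Python scripts to look and compute and a tool call to move; the robot and the scene stay as the last step left them, time stands still between calls to the robot, and variables do not carry over. Pictures are saved under pics/ and viewed, at most 11 in all, crops included, and the job is handed in when it is done.

Besides the shell and the picture viewer there is one more tool, called after ">>>" in YAML: its name, and indented under it one key for each argument. arm_command: Moves the arm, as the interface text tells. Its arguments: {"type":"object","properties":{"deltas":{"type":"array"},"squeeze":{"type":"number"}},"required":["deltas"]}

```bash
mkdir -p pics
cat > h.py <<'E'
import numpy as np, cv2
from rig import r, imaging
def grab(n,save=None):
    f=imaging.grab_frame(n)
    if save: cv2.imwrite('pics/'+save,cv2.cvtColor(f['image'],cv2.COLOR_RGB2BGR))
    return f
def ray(f,u,v):
    T=np.array(f['world_to_cam']);R=T[:3,:3];t=T[:3,3]
    d=np.linalg.inv(f['mtx'])@[u,v,1]; d=R.T@(d*[1,-1,-1]); return -R.T@t,d
def on(f,u,v,z):
    c,d=ray(f,u,v); return c+d*(z-c[2])/d[2]
def proj(f,p):
    T=np.array(f['world_to_cam']);q=T[:3,:3]@np.array(p,float)+T[:3,3]
    w=f['mtx']@(q*[1,-1,-1]); return w[:2]/w[2]
E
python3 - <<'E'
from h import *
import pickle
o={}
for n in ('top','scene'):
    f=grab(n,n+'0.png');o[n]=f
    print(n,np.round(ray(f,280,210)[0]),np.round(f['mtx'],1).tolist(),np.round(on(f,280,210,0)),np.round(on(f,380,210,0)))
pickle.dump(o,open('f0.pkl','wb'))
s=r.sense();print(s['clock'],s['eef_pos'],s['tcp_rot'],s['opening'])
E
```

```text
top [ 350.    4. 1088.] [[389.0, 0.0, 273.9], [0.0, 389.0, 214.6], [0.0, 0.0, 1.0]] [551.  -9.   0.] [ 544. -293.    0.]
scene [ 934.  581. 1114.] [[423.8, 0.0, 271.7], [0.0, 423.8, 201.9], [0.0, 0.0, 1.0]] [496. -19.   0.] [229. 152.   0.]
0.1 [ 172.48599182 -600.26959763  230.61716837] [-3.14030612e+00 -3.05801189e-07  2.79791436e-01] 0.9996400379299496
```

View pics/top0.png

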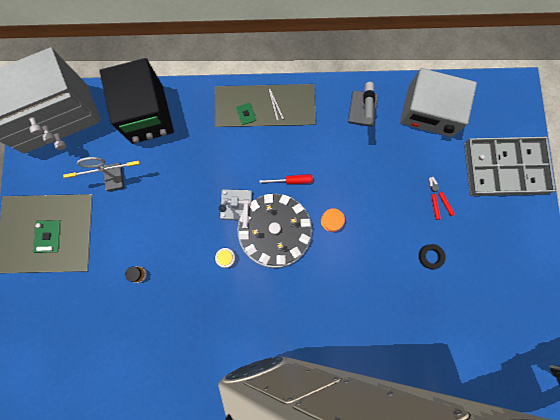

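View pics/scene0.png

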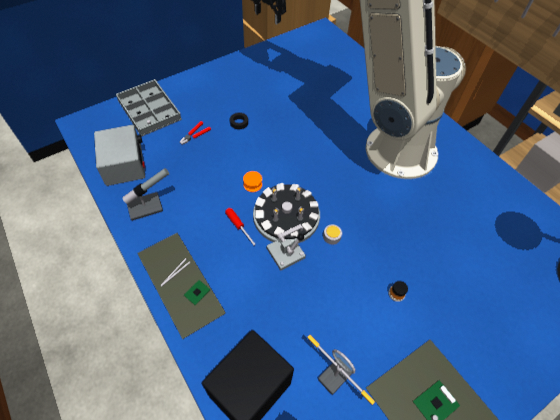

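The top view shows the wheel hub at about (275,228), the bracket and lever around (235,205), the tin at (225,258), and the reel at (333,220). In the scene view the hub is at (287,206) and the pawl plate at (286,252). I'll enlarge both.

Run:
```python
from h import *
import pickle
o=pickle.load(open('f0.pkl','rb'))
a=o['top']['image'][175:275,205:325]; b=o['scene']['image'][170:275,240:350]
A=cv2.resize(a,(400,333),interpolation=cv2.INTER_CUBIC);B=cv2.resize(b,(349,333),interpolation=cv2.INTER_CUBIC)
A=cv2.resize(a,None,fx=5,fy=5,interpolation=cv2.INTER_CUBIC)
cv2.imwrite('pics/a.png',A[:,:,::-1])
B=cv2.resize(b,None,fx=5,fy=5,interpolation=cv2.INTER_CUBIC)
cv2.imwrite('pics/b.png',B[:,:,::-1])
f=o['top']
print(on(f,275,228,58),on(o['scene'],287,206,58))
```

```text
[491.64432822   6.14772129  58.        ] [493.24313711  11.681505    58.        ]
```

View pics/a.png

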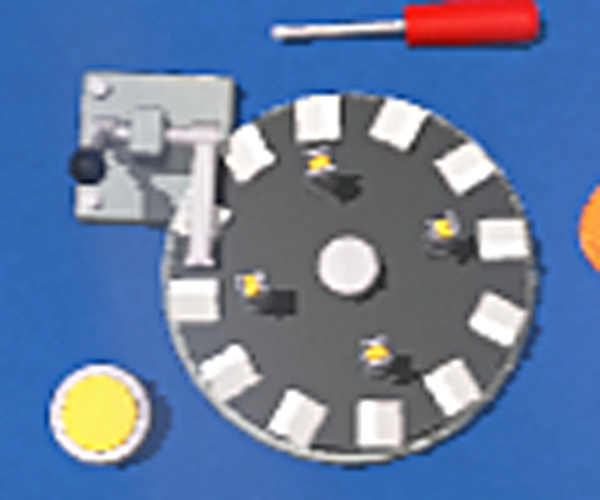

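View pics/b.png

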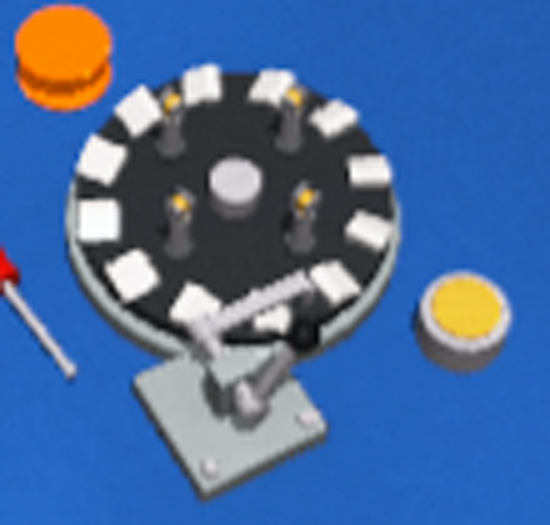

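Top crop: hub (348,266), knob (88,166), arm from (205,135) to nose (200,262), and posts' clips at (320,163), (443,230), (376,353), (251,286). Scene crop: hub (236,180), knob (305,333), clips at (180,205), (306,198), (293,98), (170,100). Carousel +x is roughly world +x, with the pawl on its +y side.

Run:
```python
from h import *
import pickle
o=pickle.load(open('f0.pkl','rb'))
t=lambda u,v:(u/5+205-.4,v/5+175-.4); s=lambda u,v:(u/5+240-.4,v/5+170-.4)
def tri(a,b):
    (c1,d1),(c2,d2)=ray(o['top'],*t(*a)),ray(o['scene'],*s(*b))
    k=np.linalg.lstsq(np.c_[d1,-d2],c2-c1,rcond=None)[0]; p,q=c1+d1*k[0],c2+d2*k[1]
    return np.round((p+q)/2,1),np.round(np.linalg.norm(p-q),1)
P={'hub':((348,266),(236,180)),'knob':((88,166),(305,333)),'p1':((320,163),(180,205)),'p2':((443,230),(170,100)),'p3':((376,353),(293,98)),'p4':((251,286),(306,198))}
for k,v in P.items(): print(k,tri(*v))
h=on(o['top'],*t(348,266),58);kn=on(o['top'],*t(88,166),107);n=on(o['top'],*t(200,262),45)
print(h,kn,n)
d=(kn-h)[:2];print('yaw from knob',np.arctan2(d[1],d[0])-np.arctan2(135,39),np.hypot(*d),np.hypot(135,39))
d=(n-h)[:2];print('yaw nose',np.arctan2(d[1],d[0])-np.pi/2,np.hypot(*d))
for k,a in P.items():
    if k[0]=='p':
        e=on(o['top'],*t(*a[0]),90)-h;print(k,np.hypot(*e[:2]),np.degrees(np.arctan2(e[1],e[0])))
for n,c in (('tin',(100,413)),):print(n,on(o['top'],*t(*c),34))
print(on(o['top'],333,220,34))
```

```text
hub (array([492.2,   8.6,  55.7]), np.float64(0.8))
knob (array([539.5, 140.9, 108.2]), np.float64(1.6))
p1 (array([542.6,  22.1,  86.5]), np.float64(1.3))
p2 (array([506.2, -42.1,  88.9]), np.float64(1.3))
p3 (array([442.6,  -5.2,  87.2]), np.float64(0.3))
p4 (array([478.5,  58.8,  88.4]), np.float64(0.6))
[492.23189415   8.27155774  58.        ] [540.35375292 140.48377222 107.        ] [498.04202743  88.37311426  45.        ]
yaw from knob -0.0678373090801021 140.69748735724605 140.52046114356443
yaw nose -0.07240777860773595 80.31199789806448
p1 51.919629752315714 14.850171815816335
p2 51.57051810229855 -75.0489080095164
p3 51.59763665065714 -164.82673492268034
p4 52.055797420688194 105.24305631520153
tin [418.53113865 144.03054619  34.        ]
[ 513.39937185 -153.12977427   34.        ]
```

>>> arm_command:
  deltas:
    - {"wz": 0.175,"hand": 0}
    - {"wz": 0.175,"hand": 0}
    - {"tx": 20,"ty": -54}
    - {"tx": 20,"ty": -54}
    - {"tx": 20,"ty": -54}
    - {"tx": 20,"ty": -54}
    - {"tx": 20,"ty": -54}
    - {"tx": 20,"ty": -54}
  squeeze: 30

```text
schema error: expected keys hand, tx, ty, tz, wx, wy, wz
```

>>> arm_command:
  deltas:
    - {"tx": 18,"ty": -54}
    - {"tx": 18,"ty": -54}
    - {"tx": 18,"ty": -54}
    - {"tx": 18,"ty": -54}
    - {"tx": 18,"ty": -54}
    - {"tx": 18,"ty": -54}
    - {"tx": 18,"ty": -54}
    - {"tx": 18,"ty": -54}

```text
schema error: expected keys hand, tx, ty, tz, wx, wy, wz
```

```bash
cat >> h.py <<'E'
def st():
    s=r.sense();p=np.array(s['eef_pos']);d=p[:2]-[492.3,8.4];c,sn=np.cos(-.07),np.sin(-.07)
    print('t',s['clock'],'carousel xyz',np.round([d[0]*c+d[1]*sn,-d[0]*sn+d[1]*c,p[2]],1),'rot',np.round(s['tcp_rot'],3),'F',np.round(s['contact_force'],1),'op',round(s['opening'],3))
E
python3 -c "
from h import *
st()"
```

```text
t 0.1 carousel xyz [-276.5 -629.5  230.6] rot [-3.14 -0.    0.28] F [ 0.5 -0.6  0.2] op 1.0
```

All keys are required in each row.

>>> arm_command:
  deltas:
    - {"hand": 0,"tx": 0,"ty": 0,"tz": 0,"wx": 0,"wy": 0,"wz": 0.175}
    - {"hand": 0,"tx": 0,"ty": 0,"tz": 0,"wx": 0,"wy": 0,"wz": 0.175}
    - {"hand": 0,"tx": 20,"ty": -54,"tz": 0,"wx": 0,"wy": 0,"wz": 0}
    - {"hand": 0,"tx": 20,"ty": -54,"tz": 0,"wx": 0,"wy": 0,"wz": 0}
    - {"hand": 0,"tx": 20,"ty": -54,"tz": 0,"wx": 0,"wy": 0,"wz": 0}
    - {"hand": 0,"tx": 20,"ty": -54,"tz": 0,"wx": 0,"wy": 0,"wz": 0}
    - {"hand": 0,"tx": 20,"ty": -54,"tz": 0,"wx": 0,"wy": 0,"wz": 0}
    - {"hand": 0,"tx": 20,"ty": -54,"tz": 0,"wx": 0,"wy": 0,"wz": 0}
  squeeze: 30

```text
clock: 1.1
eef_pos: [315.4, -284.2, 231.2]
tcp_rot: [-3.142, -0.0, -0.071]
contact_force: [1.0, -0.4, 0.6]
opening: -0.0
grasp_force: 0.0
```

```bash
python3 -c "
from h import *
st()"
```

```text
t 1.1 carousel xyz [-156.1 -304.2  231.2] rot [-3.142 -0.    -0.071] F [ 1.  -0.4  0.6] op -0.0
```

>>> arm_command:
  deltas:
    - {"hand": 0,"tx": 19,"ty": -55,"tz": 0,"wx": 0,"wy": 0,"wz": 0}
    - {"hand": 0,"tx": 19,"ty": -55,"tz": 0,"wx": 0,"wy": 0,"wz": 0}
    - {"hand": 0,"tx": 19,"ty": -55,"tz": 0,"wx": 0,"wy": 0,"wz": 0}
    - {"hand": 0,"tx": 19,"ty": -55,"tz": 0,"wx": 0,"wy": 0,"wz": 0}
    - {"hand": 0,"tx": 19,"ty": -55,"tz": 0,"wx": 0,"wy": 0,"wz": 0}
    - {"hand": 0,"tx": 19,"ty": -55,"tz": 0,"wx": 0,"wy": 0,"wz": 0}
    - {"hand": 0,"tx": 19,"ty": -55,"tz": 0,"wx": 0,"wy": 0,"wz": 0}
    - {"hand": 0,"tx": 13,"ty": -55,"tz": 0,"wx": 0,"wy": 0,"wz": 0}

```text
clock: 2.1
eef_pos: [492.0, 144.8, 231.1]
tcp_rot: [3.141, -0.0, -0.07]
contact_force: [0.9, -0.5, 1.0]
opening: 0.002
grasp_force: 0.0
```

>>> arm_command:
  deltas:
    - {"hand": 0,"tx": 0,"ty": 0,"tz": 45,"wx": 0,"wy": 0,"wz": 0}
    - {"hand": 0,"tx": 0,"ty": 0,"tz": 45,"wx": 0,"wy": 0,"wz": 0}
    - {"hand": 0,"tx": 0,"ty": 0,"tz": 40,"wx": 0,"wy": 0,"wz": 0}
    - {"hand": 0,"tx": 0,"ty": 0,"tz": 0,"wx": 0,"wy": 0,"wz": 0}

```text
clock: 2.6
eef_pos: [489.1, 142.1, 98.8]
tcp_rot: [3.139, 0.006, -0.07]
contact_force: [0.2, -0.9, 0.7]
opening: 0.003
grasp_force: 0.0
```

Run:
```python
from h import *
st()
f=grab('wrist','w.png')
a=grab('scene')['image'][150:280,230:360]
a=cv2.resize(a,(420,420),interpolation=cv2.INTER_CUBIC)
w=cv2.resize(f['image'],(380,285)); w=np.vstack([w,np.zeros((135,380,3),np.uint8)])
cv2.imwrite('pics/c.png',np.hstack([a,w])[:,:,::-1])
```

```text
t 2.6 carousel xyz [-12.5 133.2  98.8] rot [ 3.139  0.006 -0.07 ] F [ 0.2 -0.9  0.7] op 0.003
```

View pics/c.png

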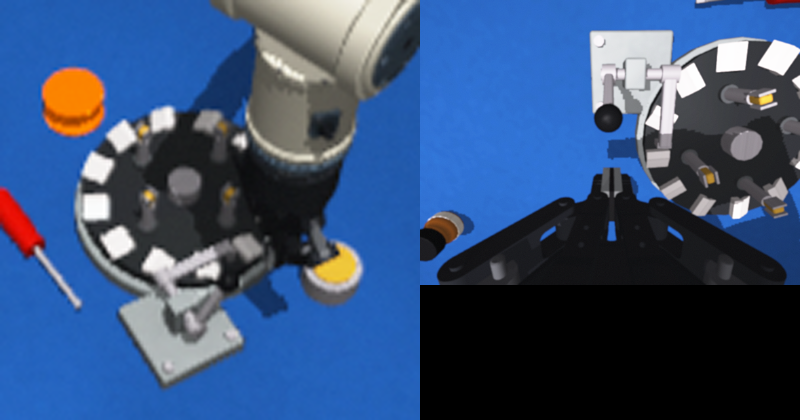

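The wrist view shows the knob at (608,118), directly ahead of the fingertips at (611,170), so I can push.

>>> arm_command:
  deltas:
    - {"hand": 0,"tx": 12,"ty": -1.5,"tz": -1,"wx": 0,"wy": 0,"wz": 0}
    - {"hand": 0,"tx": 12,"ty": 0,"tz": 0,"wx": 0,"wy": 0,"wz": 0}
    - {"hand": 0,"tx": 12,"ty": 0,"tz": 0,"wx": 0,"wy": 0,"wz": 0}
    - {"hand": 0,"tx": 12,"ty": 0,"tz": 0,"wx": 0,"wy": 0,"wz": 0}
    - {"hand": 0,"tx": 12,"ty": 0,"tz": 0,"wx": 0,"wy": 0,"wz": 0}
    - {"hand": 0,"tx": 12,"ty": 0,"tz": 0,"wx": 0,"wy": 0,"wz": 0}
    - {"hand": 0,"tx": 12,"ty": 0,"tz": 0,"wx": 0,"wy": 0,"wz": 0}
    - {"hand": 0,"tx": 10,"ty": 0,"tz": 0,"wx": 0,"wy": 0,"wz": 0}

```text
clock: 3.7
eef_pos: [586.3, 137.6, 102.2]
tcp_rot: [-3.142, -0.0, -0.07]
contact_force: [-0.6, -0.3, 0.0]
opening: 0.001
grasp_force: 0.0
```

>>> arm_command:
  deltas:
    - {"hand": 0,"tx": 4,"ty": 0,"tz": 0,"wx": 0,"wy": 0,"wz": 0}
    - {"hand": 0,"tx": 0,"ty": 0,"tz": 0,"wx": 0,"wy": 0,"wz": 0}
    - {"hand": 0,"tx": 0,"ty": 0,"tz": 0,"wx": 0,"wy": 0,"wz": 0}
    - {"hand": 0,"tx": 0,"ty": 0,"tz": 0,"wx": 0,"wy": 0,"wz": 0}

```text
clock: 4.2
eef_pos: [589.1, 137.4, 102.3]
tcp_rot: [3.142, 0.0, -0.07]
contact_force: [0.4, 0.0, 0.4]
opening: 0.004
grasp_force: 0.0
```

Run:
```python
from h import *
st()
f=grab('wrist','w.png')
a=grab('scene')['image'][150:280,230:360]
a=cv2.resize(a,(420,420),interpolation=cv2.INTER_CUBIC)
w=cv2.resize(f['image'],(380,285)); w=np.vstack([w,np.zeros((135,380,3),np.uint8)])
cv2.imwrite('pics/d.png',np.hstack([a,w])[:,:,::-1])
```

```text
t 4.2 carousel xyz [ 87.5 135.5 102.3] rot [ 3.142  0.    -0.07 ] F [0.4 0.  0.4] op 0.004
```

View pics/d.png

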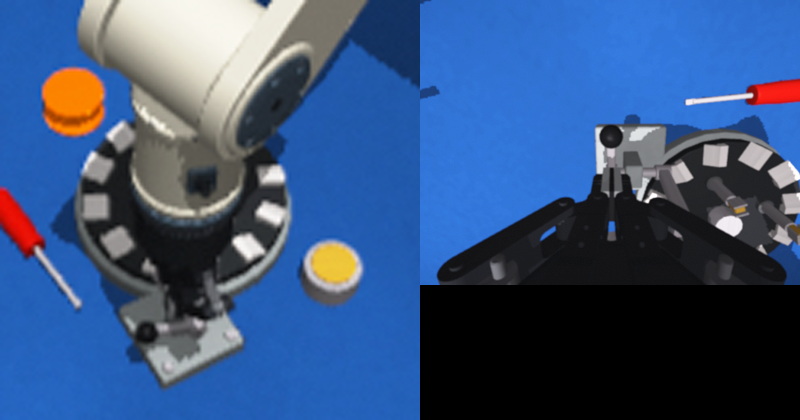

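The pawl is thrown over: in the scene view the knob now lies at (147,332) on the far side. Next I lift and move behind the near post.

>>> arm_command:
  deltas:
    - {"hand": 0,"tx": 0,"ty": 0,"tz": -50,"wx": 0,"wy": 0,"wz": 0}
    - {"hand": 0,"tx": 0,"ty": 0,"tz": -50,"wx": 0,"wy": 0,"wz": 0}
    - {"hand": 0,"tx": -34,"ty": 48,"tz": 0,"wx": 0,"wy": 0,"wz": 0}
    - {"hand": 0,"tx": -34,"ty": 48,"tz": 0,"wx": 0,"wy": 0,"wz": 0}
    - {"hand": 0,"tx": -34,"ty": 48,"tz": 0,"wx": 0,"wy": 0,"wz": 0}
    - {"hand": 0,"tx": -35,"ty": 48,"tz": 0,"wx": 0,"wy": 0,"wz": 0}
    - {"hand": 0,"tx": 0,"ty": 0,"tz": 0,"wx": 0,"wy": 0,"wz": 0}
    - {"hand": 0,"tx": 0,"ty": 0,"tz": 40,"wx": 0,"wy": 0,"wz": 0}

```text
clock: 5.3
eef_pos: [442.2, -45.1, 164.4]
tcp_rot: [3.142, -0.008, -0.072]
contact_force: [-0.0, 0.2, -0.5]
opening: -0.003
grasp_force: 0.0
```

Run:
```python
from h import *
st()
f=grab('wrist')
a=grab('scene')['image'][150:280,230:360]
a=cv2.resize(a,(420,420),interpolation=cv2.INTER_CUBIC)
w=cv2.resize(f['image'],(380,285)); w=np.vstack([w,np.zeros((135,380,3),np.uint8)])
cv2.imwrite('pics/e.png',np.hstack([a,w])[:,:,::-1])
```

```text
t 5.3 carousel xyz [-46.3 -56.8 164.4] rot [ 3.142 -0.008 -0.072] F [-0.   0.2 -0.5] op -0.003
```

View pics/e.png

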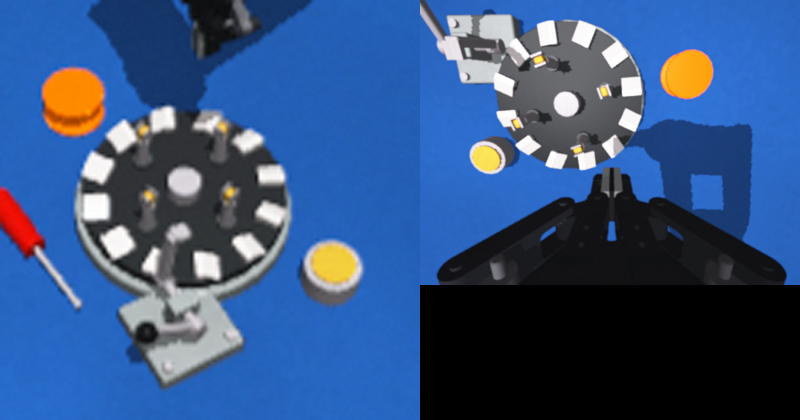

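The pawl is up and staying open. The gripper is beside the near post, whose clip shows at (580,148) in the wrist view. I go down and approach.

>>> arm_command:
  deltas:
    - {"hand": 0,"tx": -2,"ty": 0,"tz": 40,"wx": 0,"wy": 0,"wz": 0}
    - {"hand": 0,"tx": -2,"ty": 0,"tz": 40,"wx": 0,"wy": 0,"wz": 0}
    - {"hand": 0,"tx": 0,"ty": 0,"tz": 22,"wx": 0,"wy": 0,"wz": 0}
    - {"hand": 0,"tx": 0,"ty": 0,"tz": 0,"wx": 0,"wy": 0,"wz": 0}
    - {"hand": 0,"tx": 0,"ty": -6,"tz": 0,"wx": 0,"wy": 0,"wz": 0}
    - {"hand": 0,"tx": 0,"ty": -6,"tz": 0,"wx": 0,"wy": 0,"wz": 0}
    - {"hand": 0,"tx": 0,"ty": -6,"tz": 0,"wx": 0,"wy": 0,"wz": 0}
    - {"hand": 0,"tx": 0,"ty": 0,"tz": 0,"wx": 0,"wy": 0,"wz": 0}

```text
clock: 6.4
eef_pos: [436.8, -25.8, 60.7]
tcp_rot: [-3.142, -0.001, -0.069]
contact_force: [-0.0, 0.8, -0.1]
opening: 0.005
grasp_force: 0.0
```

>>> arm_command:
  deltas:
    - {"hand": 0,"tx": 0,"ty": -3,"tz": 0,"wx": 0,"wy": 0,"wz": 0}
    - {"hand": 0,"tx": 0,"ty": -3,"tz": 0,"wx": 0,"wy": 0,"wz": 0}

```text
clock: 6.65
eef_pos: [436.3, -20.4, 60.2]
tcp_rot: [3.141, 0.001, -0.07]
contact_force: [-2.5, -1.2, 0.7]
opening: -0.001
grasp_force: 1.5
```

>>> arm_command:
  deltas:
    - {"hand": 0,"tx": 0,"ty": -3,"tz": 0,"wx": 0,"wy": 0,"wz": 0}
    - {"hand": 0,"tx": 0,"ty": -3,"tz": 0,"wx": 0,"wy": 0,"wz": 0}

```text
clock: 6.9
eef_pos: [437.0, -14.2, 60.1]
tcp_rot: [3.142, 0.001, -0.07]
contact_force: [-3.4, -2.4, -0.7]
opening: -0.002
grasp_force: 1.4
```

Run:
```python
from h import *
st()
f=grab('wrist')
print([np.round(proj(f,p),0) for p in ([442,-5,90],[492,8,58])])
```

```text
t 6.9 carousel xyz [-53.6 -26.4  60.1] rot [ 3.142e+00  1.000e-03 -7.000e-02] F [-3.4 -2.4 -0.7] op -0.002
[array([261., 284.]), array([230., 163.])]
```

The post was caught at the finger's edge, since the force also has an x component. I back off a little, centre in x, and push on.

>>> arm_command:
  deltas:
    - {"hand": 0,"tx": 0,"ty": 6,"tz": 0,"wx": 0,"wy": 0,"wz": 0}
    - {"hand": 0,"tx": 4,"ty": 0,"tz": 0,"wx": 0,"wy": 0,"wz": 0}
    - {"hand": 0,"tx": 0,"ty": -5,"tz": 0,"wx": 0,"wy": 0,"wz": 0}
    - {"hand": 0,"tx": 0,"ty": -4,"tz": 0,"wx": 0,"wy": 0,"wz": 0}
    - {"hand": 0,"tx": 0,"ty": -4,"tz": 0,"wx": 0,"wy": 0,"wz": 0}
    - {"hand": 0,"tx": 0,"ty": -4,"tz": 0,"wx": 0,"wy": 0,"wz": 0}
    - {"hand": 0,"tx": 0,"ty": -4,"tz": 0,"wx": 0,"wy": 0,"wz": 0}
    - {"hand": 0,"tx": 0,"ty": 0,"tz": 0,"wx": 0,"wy": 0,"wz": 0}

```text
clock: 7.95
eef_pos: [442.8, 0.8, 60.3]
tcp_rot: [-3.141, -0.001, -0.07]
contact_force: [-0.1, -0.0, 0.2]
opening: 0.003
grasp_force: 0.0
```

Run:
```python
from h import *
st()
a=grab('scene')['image'][150:280,230:360]
b=grab('top')['image'][175:275,205:325]
a=cv2.resize(a,(390,390),interpolation=cv2.INTER_CUBIC)
b=cv2.resize(b,(408,340),interpolation=cv2.INTER_CUBIC);b=np.vstack([b,np.zeros((50,408,3),np.uint8)])
cv2.imwrite('pics/g.png',np.hstack([a,b])[:,:,::-1])
```

```text
t 7.95 carousel xyz [-48.8 -11.   60.3] rot [-3.141e+00 -1.000e-03 -7.000e-02] F [-0.1 -0.   0.2] op 0.003
```

View pics/g.png

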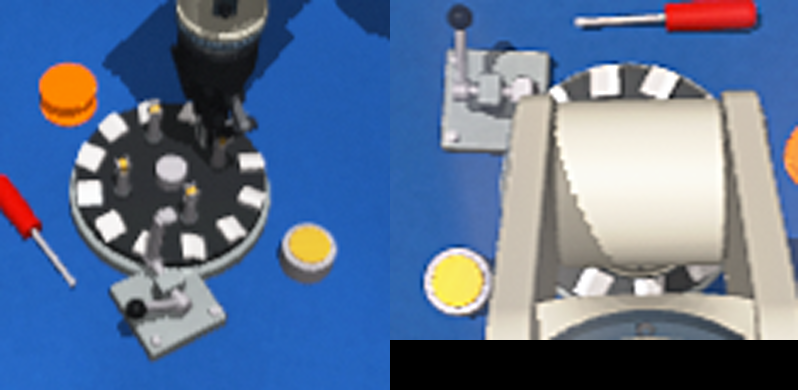

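The scene crop (×3) shows the wheel turned, with clips at (155,104), (124,162) and (192,188).

Run:
```python
from h import *
import pickle
f=pickle.load(open('f0.pkl','rb'))['scene']
def ang(u,v):
    e=on(f,u,v,87.7)[:2]-[492.3,8.6]; return np.round(np.degrees(np.arctan2(e[1],e[0])),1),np.round(np.hypot(*e),1)
print([ang(u/5+239.6,v/5+169.6) for u,v in ((180,205),(170,100),(293,98),(306,198))])
print([ang(u/3+229.7,v/3+149.7) for u,v in ((124,162),(155,104),(192,188))])
```

```text
[(np.float64(16.2), np.float64(52.4)), (np.float64(-75.1), np.float64(53.7)), (np.float64(-164.9), np.float64(51.3)), (np.float64(105.9), np.float64(52.1))]
[(np.float64(-15.0), np.float64(50.0)), (np.float64(-106.8), np.float64(58.3)), (np.float64(78.8), np.float64(49.0))]
```

>>> arm_command:
  deltas:
    - {"hand": 0,"tx": 0,"ty": 12,"tz": 0,"wx": 0,"wy": 0,"wz": 0}
    - {"hand": 0,"tx": 0,"ty": 0,"tz": -50,"wx": 0,"wy": 0,"wz": 0}
    - {"hand": 0,"tx": 0,"ty": 0,"tz": -60,"wx": 0,"wy": 0,"wz": 0}
    - {"hand": 0,"tx": 42,"ty": -32,"tz": -20,"wx": 0,"wy": 0,"wz": 0}
    - {"hand": 0,"tx": 42,"ty": -32,"tz": 0,"wx": 0,"wy": 0,"wz": 0}
    - {"hand": 0,"tx": 42,"ty": -32,"tz": 0,"wx": 0,"wy": 0,"wz": 0}
    - {"hand": 0,"tx": 42,"ty": -32,"tz": 0,"wx": 0,"wy": 0,"wz": 0}
    - {"hand": 0,"tx": 42,"ty": -32,"tz": 0,"wx": 0,"wy": 0,"wz": 0}

```text
clock: 9.05
eef_pos: [663.8, 133.2, 190.1]
tcp_rot: [3.142, -0.0, -0.071]
contact_force: [0.4, -1.0, 0.0]
opening: -0.006
grasp_force: 0.0
```

Run:
```python
from h import *
st()
f=grab('top');s=grab('scene')
import pickle;pickle.dump({'top':f,'scene':s},open('f1.pkl','wb'))
a=cv2.resize(s['image'][170:260,245:325],None,fx=5,fy=5,interpolation=cv2.INTER_CUBIC)
b=cv2.resize(f['image'][185:275,245:315],None,fx=5,fy=5,interpolation=cv2.INTER_CUBIC)
cv2.imwrite('pics/i.png',np.hstack([a,b])[:,:,::-1])
```

```text
t 9.05 carousel xyz [162.4 136.5 190.1] rot [ 3.142 -0.    -0.071] F [ 0.4 -1.   0. ] op -0.006
```

View pics/i.png

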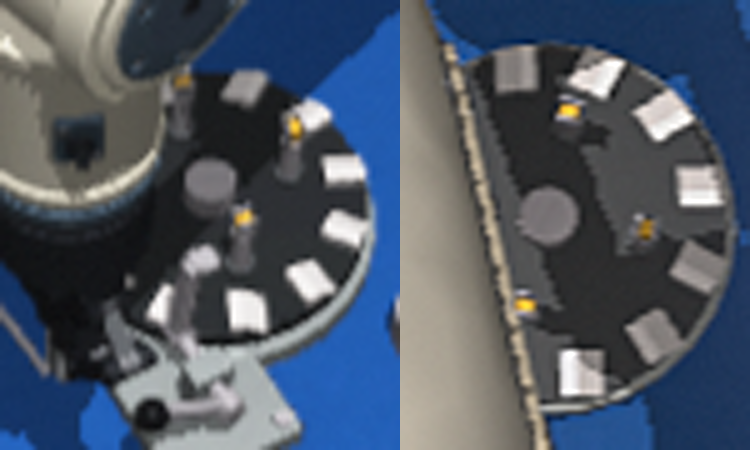

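Top crop: hub (549,215), clips (569,110), (646,229), (525,306).

Run:
```python
from h import *
import pickle
f=pickle.load(open('f1.pkl','rb'))['top']
t=lambda u,v:((u-400)/5+244.6,v/5+184.6)
h=on(f,*t(549,215),58);print(h)
for q,a0 in (((569,110),14.85),((646,229),-75.05),((525,306),-164.83)):
    e=on(f,*t(*q),90)-h;a=np.degrees(np.arctan2(e[1],e[0]));print(np.hypot(*e[:2]),a,(np.radians(a-a0)+np.pi)%(2*np.pi)-np.pi)
```

```text
[492.75840973   7.72569011  58.        ]
52.00677446741409 -13.080009989055906 -0.4874706344239308
51.680544636622315 -104.4209328566325 -0.5126194827304209
52.962369308811176 165.50427505505704 -0.5177645752802675
```

Rotation is −0.506 rad, which is right on target. Now I lower beyond the knob and tip it back.

>>> arm_command:
  deltas:
    - {"hand": 0,"tx": 0,"ty": 1,"tz": 50,"wx": 0,"wy": 0,"wz": 0}
    - {"hand": 0,"tx": 0,"ty": 0,"tz": 50,"wx": 0,"wy": 0,"wz": 0}
    - {"hand": 0,"tx": 0,"ty": 0,"tz": 9,"wx": 0,"wy": 0,"wz": 0}
    - {"hand": 0,"tx": -9,"ty": 0,"tz": 0,"wx": 0,"wy": 0,"wz": 0}
    - {"hand": 0,"tx": -9,"ty": 0,"tz": 0,"wx": 0,"wy": 0,"wz": 0}
    - {"hand": 0,"tx": -9,"ty": 0,"tz": 0,"wx": 0,"wy": 0,"wz": 0}
    - {"hand": 0,"tx": -9,"ty": 0,"tz": -3,"wx": 0,"wy": 0,"wz": 0}
    - {"hand": 0,"tx": -9,"ty": 0,"tz": -3,"wx": 0,"wy": 0,"wz": 0}

```text
clock: 10.15
eef_pos: [629.5, 135.6, 95.4]
tcp_rot: [-3.138, -0.027, -0.069]
contact_force: [28.2, -10.9, 26.1]
opening: 0.001
grasp_force: 14.7
```

>>> arm_command:
  deltas:
    - {"hand": 0,"tx": -9,"ty": 0,"tz": -3,"wx": 0,"wy": 0,"wz": 0}
    - {"hand": 0,"tx": -9,"ty": 0,"tz": -4,"wx": 0,"wy": 0,"wz": 0}
    - {"hand": 0,"tx": -9,"ty": 0,"tz": -4,"wx": 0,"wy": 0,"wz": 0}
    - {"hand": 0,"tx": -3,"ty": 0,"tz": 0,"wx": 0,"wy": 0,"wz": 0}
    - {"hand": 0,"tx": 0,"ty": 0,"tz": 0,"wx": 0,"wy": 0,"wz": 0}
    - {"hand": 0,"tx": 40,"ty": 0,"tz": -10,"wx": 0,"wy": 0,"wz": 0}
    - {"hand": 0,"tx": 40,"ty": 0,"tz": -50,"wx": 0,"wy": 0,"wz": 0}
    - {"hand": 0,"tx": 0,"ty": 0,"tz": 0,"wx": 0,"wy": 0,"wz": 0}

```text
clock: 11.15
eef_pos: [670.6, 132.4, 160.5]
tcp_rot: [-3.14, -0.007, -0.071]
contact_force: [-0.0, -0.1, -0.7]
opening: 0.002
grasp_force: 0.0
```

Run:
```python
from h import *
st()
f=grab('wrist');s=grab('scene');t=grab('top')
a=cv2.resize(s['image'][170:260,245:325],(356,400),interpolation=cv2.INTER_CUBIC)
w=cv2.resize(f['image'],(300,225))
b=cv2.resize(t['image'][180:270,205:325],(300,225));
cv2.imwrite('pics/j.png',np.hstack([a,np.vstack([w,b])[:400]])[:,:,::-1])
```

```text
t 11.15 carousel xyz [169.2 136.2 160.5] rot [-3.14  -0.007 -0.071] F [-0.  -0.1 -0.7] op 0.002
```

View pics/j.png

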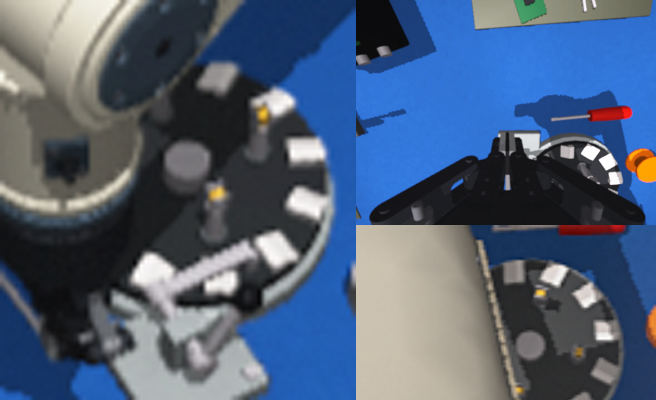

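The pawl is down again: in the scene crop the nose is at (250,250) and the knob at (245,288), close to the initial pixels. I retract clear and check it against the first image.

>>> arm_command:
  deltas:
    - {"hand": 0,"tx": 0,"ty": -40,"tz": -30,"wx": 0,"wy": 0,"wz": 0}
    - {"hand": 0,"tx": 0,"ty": -50,"tz": 0,"wx": 0,"wy": 0,"wz": 0}
    - {"hand": 0,"tx": 0,"ty": -50,"tz": 0,"wx": 0,"wy": 0,"wz": 0}
    - {"hand": 0,"tx": -30,"ty": -50,"tz": 0,"wx": 0,"wy": 0,"wz": 0}
    - {"hand": 0,"tx": -30,"ty": -50,"tz": 0,"wx": 0,"wy": 0,"wz": 0}
    - {"hand": 0,"tx": -30,"ty": -50,"tz": 0,"wx": 0,"wy": 0,"wz": 0}
    - {"hand": 0,"tx": 0,"ty": 0,"tz": 0,"wx": 0,"wy": 0,"wz": 0}

```text
clock: 12.18
eef_pos: [592.8, 430.8, 185.1]
tcp_rot: [3.14, 0.003, -0.065]
contact_force: [-0.3, -0.6, -0.1]
opening: -0.0
grasp_force: 0.0
```

Run:
```python
from h import *
import pickle
st();o=pickle.load(open('f0.pkl','rb'))
U=lambda im:cv2.resize(im,None,fx=4,fy=4,interpolation=cv2.INTER_CUBIC)
N={n:grab(n) for n in('top','scene')}
pickle.dump(N,open('f2.pkl','wb'))
def m(n,lab,u,v,h=6):
    T=U(o[n]['image'][v-h:v+h+1,u-h:u+h+1]);S=U(N[n]['image'][v-h-5:v+h+6,u-h-5:u+h+6])
    _,s,_,l=cv2.minMaxLoc(cv2.matchTemplate(S,T,cv2.TM_CCOEFF_NORMED));print(n,lab,round(s,2),(np.array(l)-20)/4)
for n,lab,u,v in(('top','knob',222,208),('top','nose',245,226),('top','tin',225,258),('top','reel',333,220),('top','driver',300,180),('scene','knob',301,237),('scene','nose',301,227),('scene','tin',333,233),('scene','plate',282,260),('scene','reel',253,181)): m(n,lab,u,v)
A=U(N['scene']['image'][165:285,240:340]);B=U(N['top']['image'][175:275,205:305])
B=cv2.copyMakeBorder(B,0,80,0,0,cv2.BORDER_CONSTANT)
cv2.imwrite('pics/k.png',np.hstack([A,B])[:,:,::-1])
```

```text
t 12.175 carousel xyz [ 70.7 428.4 185.1] rot [ 3.14e+00  3.00e-03 -6.50e-02] F [-0.3 -0.6 -0.1] op -0.0
top knob 1.0 [0. 0.]
top nose 0.98 [0.   0.25]
top tin 0.87 [0. 0.]
top reel 0.84 [-0.25 -0.5 ]
top driver 1.0 [0. 0.]
scene knob 0.99 [0. 0.]
scene nose 0.99 [ 0.25 -0.25]
scene tin 0.94 [-0.25  0.  ]
scene plate 1.0 [0. 0.]
scene reel 0.99 [0. 0.]
```

View pics/k.png

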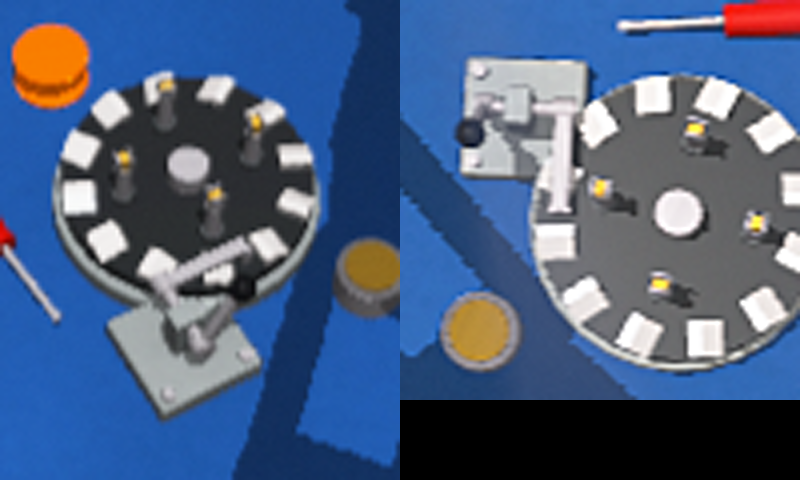

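The pawl is back exactly as it was at the start, fully down. The wheel has turned one notch and the neighbouring things have not moved. I raise the arm for clearance from the magnifier, then hand in.

>>> arm_command:
  deltas:
    - {"hand": 0,"tx": 0,"ty": 0,"tz": -50,"wx": 0,"wy": 0,"wz": 0}
    - {"hand": 0,"tx": 0,"ty": 0,"tz": 0,"wx": 0,"wy": 0,"wz": 0}
    - {"hand": 0,"tx": 0,"ty": 0,"tz": 0,"wx": 0,"wy": 0,"wz": 0}
    - {"hand": 0,"tx": 0,"ty": 0,"tz": 0,"wx": 0,"wy": 0,"wz": 0}

```text
clock: 12.78
eef_pos: [596.5, 426.3, 235.5]
tcp_rot: [3.14, 0.002, -0.071]
contact_force: [0.5, -0.1, -0.1]
opening: 0.0
grasp_force: 0.0
```

```bash
python3 -c "
from h import *
st();print(r.sign_off())"
```

```text
t 12.775 carousel xyz [ 74.7 424.2 235.5] rot [ 3.14e+00  2.00e-03 -7.10e-02] F [ 0.5 -0.1 -0.1] op 0.0
the job is handed in; nothing more can be done
None
```

The job is handed in at 12.8 s, with no verdict returned: the pawl was thrown over, the wheel pushed back about 0.51 rad (one notch), and the pawl is down again at its starting pixels; the tin, reel and screwdriver had not moved, while the magnifier, cutters, tape roll and flux jar were not re-checked.

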